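# Pull a plug-in relay and hold it up for a look at its blades

## Task

The relay on the little rail-mounted panel has to come out so that its contact blades can be looked over. Swing the retaining clip right back off the relay, draw the relay straight up out of its socket, then tip it onto its side, so that its blades point sideways, and finish holding it still in the gripper like that, more than 20 cm above the bench top. Leave the clip open and the things lying round the panel where they are.

Things in the scene. Friction and masses are not known exactly. Their poses are not given: they have to be found in the camera images.
- relay_panel: Fixed sub-panel: grey steel plate 104 mm (x) x 140 mm (y), on four standoffs, top 23 mm above the bench, with a metal rail along y. On the rail: the black relay socket centred at x = 0, y = +34 mm; rail end clamps 50 mm high at y = +62 and -58 mm; a row of four grey terminals 64 mm high from y = -27 to -52 mm. Origin: plate's centre, on the bench top; z up. Place and yaw vary.
- relay_mid (a point): Centre of the relay: a block with a clear cover on a black base, 34 (x) x 28 (y) x 48.5 mm (z), about 50 g, with eight blades reaching 8.5 mm below the base (-z side). Its z points from base to top. Plugged in, its axes are the panel's, its centre is 73 mm and its top 97.5 mm above the bench; it must rise 19 mm to be free. Grip it across 28 or 34 mm, above the socket's rim.
- relay_seat (a point): Middle of the seat in the relay socket, 49 mm above the bench, axes as the panel's; the relay's base rests on it, 10 mm deep, with 1.2 mm to spare all round. The socket is 38 mm in y and 83 mm in x; its rim is 59 mm above the bench, 49 mm beyond 24 mm from the middle in x.
- relay_clip (a joint): Angle of the retaining clip, rad. 0: shut, its bar over the relay's top. It grows as the clip swings towards the panel's +x side, up to the stop at 1.75, where it lies about level beyond the relay. It starts between 0 and 0.2 and stays wherever it is left (friction: about 1 N at the tab moves it).
- clip_pivot (a point): Point on the clip's hinge axis midway between its arms, 51 mm above the bench, 10 mm to the panel's +x side of the relay's centre, fixed to the panel. The axis runs along the panel's y; positive turning takes the clip's upper end to +x.
- clip_tab (a point): Middle of the clip's grey thumb tab: upright tongue 4 mm thick (x), 22 mm wide (y), 53 to 70 mm above the hinge axis and 12 mm to its -x side when shut (top then 121 mm above the bench). The bar under it is 8.5 mm wide in x, flush with the tab's -x face, 49 to 54 mm above the hinge axis; the arms are 46 mm apart over all. To its -x side is only free air. Axes turn with the clip.
- small_driver: Bystander: slim yellow precision screwdriver lying on the bench, 11 x 140 x 11 mm, origin under its middle.
- tape_roll: Bystander: roll of black tape lying flat, 66 mm across, 19 mm high, origin under its centre.
- sensor_plug: Bystander: round metal connector lying on the bench, 24 x 49 x 24 mm, origin under its middle.
Mind the look-alikes: they are no part of the job. Of the things shaped like the relay_panel, the grey one is meant.

How it is judged:
By the outcome, as a careful person would: the job done as asked, in the order asked, and still so for the second after the job is handed in, while the arm keeps its last pose, push and grip.
It also fails if it takes over 58 s, if anything falls off the work surface, if the arm or the gripper's body presses on something with over 40 N, if the wrist force passes 120 N, or if a joint passes its speed limit or range.

## Robot

A 6-joint arm with a two-finger parallel gripper is mounted at the origin on the work surface; the furniture and walls round the work are solid. World frame = base frame: x ahead of the robot, y to its left, z up, the work surface at z = 0. Lengths are in m, angles in rad, forces in N, time in s.
With the tool pointing down it reaches from about 0.15 to 0.775 m from the base axis. Payload 6.1 kg.
Tool frame: the origin (TCP) lies on the centre line of the jaws, within the pads' length; the fingertips stand robot.tcp_to_tips ahead of it and the grasp point (between the pads) lies 8 mm behind it (robot.tcp_to_tips is the distance from the TCP to the fingertips, in m); z points along the fingers, y is the line along which they close (so a half turn about z gives the same grasp; the last joint's range is limited). The gripper opens to 85 mm and grips with 20 to 120 N. Pads are 22 mm wide; open, the fingers measure 114 mm over their backs; the gripper's body (76 mm by 85 mm) begins 54 mm behind the grasp point. The pads swing forward as they close: fully open they stand 13 mm farther back than shut.
Start: joints at [1.296, 0.126, -0.04, 1.405, 0, 1.571], TCP at [0.142, 0.505, 0.242] pointing down, gripper open.
Joint ranges: [-2.72, 2.72], [-0.95, 1.95], [-1.27, 1.35], [-1.78, 2.02], [-1.46, 1.47], [-3.14, 3.14]. Speed limits (rad/s): [2.39, 2.39, 3.01, 3.14, 3.14, 3.14].

## Interface

Orientations are given as a unit quaternion [x, y, z, w].
In Python, from cell import state, eyes, workorder, robot gives the robot as it stands. The module is installed in compiled form; this text tells all that it offers.
- The arm moves only by the tool servo_tool, never from a script. Its argument "rows" is a list of rows, each a list of 3 entries, a list of its own where there are three numbers: the opening, from 0 (shut) to 1 (fully open), then the shift along the world's x, y, z in mm, then the turn, a rotation vector about the world's x, y, z in rad. A call has exactly 10 rows; each row is the pose to reach, as a shift and turn from the pose commanded when the call began; what a row does not reach only later rows make up. A row lasts 1/12 s, in which the tool goes at most 41.7 mm and 7.16 degrees, less where a joint would pass 70% of its speed; a pose out of reach is approached as far as the arm can. A call with a gripper value outside its range is refused whole. The fingers move at their own pace and stop on an object; "newtons" is the grip in N (left out, the last holds). Time passes only in rows, so rows that repeat a pose let the fingers close, or fill a call up. It gives the time, the measured TCP pose, the force, the opening and the grip force at its end, in the units of the state.
- state(): the state, without advancing time (a new reading comes with each control period).
- eyes.grab_frame(name): name is "scene" or "top" or "wrist"; returns (picture, depth): 480x640x3 uint8, blue, green, red; 480x640 float32, m along the optical axis (not along the pixel's ray), 0 where there is no reading.
- eyes.calibration(name): a dict with "camera_matrix" (3x3 intrinsics, pixels), "position" and "orientation" of the camera in the world. Camera axes: x right, y down, z forward; pixel columns grow to the right and rows downward; lengths in m; the calibration is good to about 2 mm. A picture is of the moment at which its call begins: read the wrist's pose just before it. calibration takes no time and is no camera call; for the wrist camera it gives the pose at the moment of the call.
- workorder.job_done(): hands the job in; it is judged then, once.
The state is a dict: "time_s": time; "qpos": joint angles; "qvel": joint speeds; "joint_torque": joint torques, N m; "eef_pos": TCP position; "eef_rot": TCP orientation; "wrist_force": force on the tool from outside, world axes, zero at the start; "torque": the same for the moment, N m; "width": finger opening in m; "gripper_force": force on a finger pad.
Only numpy, scipy, OpenCV 4.12 (cv2) and the standard library are available. Lean on these libraries where they do the work, as an engineer would, in place of code of your own. Each camera call takes 0.05 s, during which the arm holds its last target. There are 200 camera calls.

## Working session

There is one attempt and no reset: what is moved stays moved. The work goes in short steps, Python scripts to look and compute and a tool call to move; the robot and the scene stay as the last step left them, time stands still between calls to the robot, and variables do not carry over. Pictures are saved under pics/ and viewed, at most 10 in all, crops included, and the job is handed in when it is done.

Besides the shell and the picture viewer there is one more tool, called after "Call:" as name(argument=value, ...) on one line, values as JSON. servo_tool: Moves the arm, as the interface text tells. Its arguments: {"type":"object","properties":{"rows":{"type":"array"},"newtons":{"type":"number"}},"required":["rows"]}

```bash
mkdir -p pics; cat > h.py <<'E'
import numpy as np, cv2
from scipy.spatial.transform import Rotation as R
from cell import state, eyes, workorder, robot
def cal(n):
    c=eyes.calibration(n); return np.array(c["camera_matrix"]),np.array(c["position"]),R.from_quat(c["orientation"]) if np.size(c["orientation"])==4 else R.from_matrix(c["orientation"])
def cloud(n,d):
    K,p,r=cal(n); v,u=np.mgrid[:480,:640]
    c=np.stack([(u-K[0,2])/K[0,0]*d,(v-K[1,2])/K[1,1]*d,d],-1)
    return c@r.as_matrix().T+p
def ray(n,u,v,z):
    K,p,r=cal(n); d=r.apply([(u-K[0,2])/K[0,0],(v-K[1,2])/K[1,1],1]); return p+d*(z-p[2])/d[2]
def proj(n,P):
    K,p,r=cal(n); c=r.inv().apply(np.array(P)-p); return K[0,0]*c[...,0]/c[...,2]+K[0,2],K[1,1]*c[...,1]/c[...,2]+K[1,2]
E
python3 - <<'E'
from h import *
print(state(), robot.tcp_to_tips)
for n in("top","scene"):
    p,d=eyes.grab_frame(n); cv2.imwrite(f"pics/{n}0.png",p); np.save(f"{n}0.npy",d); print(eyes.calibration(n))
E
```

```text
{'time_s': 0.0, 'qpos': array([ 1.29600797e+00,  1.26398964e-01, -4.06011700e-02,  1.40540469e+00,
        5.70200458e-06,  1.57080425e+00]), 'qvel': array([-7.68285984e-04,  1.11204504e-03,  6.38051344e-04,  7.43939798e-04,
       -9.80416532e-04,  5.12540302e-05]), 'joint_torque': array([ 4.56217713e-04, -4.35917616e+01,  3.52921093e+01,  1.74882141e-02,
        3.02105072e-04, -2.68381669e-06]), 'eef_pos': array([0.14234839, 0.50493049, 0.24152164]), 'eef_rot': array([ 1.36966201e-01,  9.90575395e-01, -7.96278597e-04, -1.12972601e-04]), 'wrist_force': array([-0.11951172,  0.46499952, -0.2576156 ]), 'torque': array([ 0.03120536,  0.02933388, -0.00689874]), 'gripper_force': 0.0, 'width': 0.08537622003858202} 0.011
{'camera_matrix': array([[569.90487145,   0.        , 316.71009525],
       [  0.        , 569.90487145, 230.97239047],
       [  0.        ,   0.        ,   1.        ]]), 'position': array([0.26248981, 0.19938232, 1.43791058]), 'orientation': array([ 0.71025729, -0.69904441,  0.06105827, -0.05606585])}
{'camera_matrix': array([[467.91575299,   0.        , 318.57593396],
       [  0.        , 467.91575299, 244.93348273],
       [  0.        ,   0.        ,   1.        ]]), 'position': array([0.29936496, 1.03903544, 0.76705925]), 'orientation': array([-0.07689767,  0.8950704 , -0.43701312,  0.04421838])}
```

View pics/top0.png

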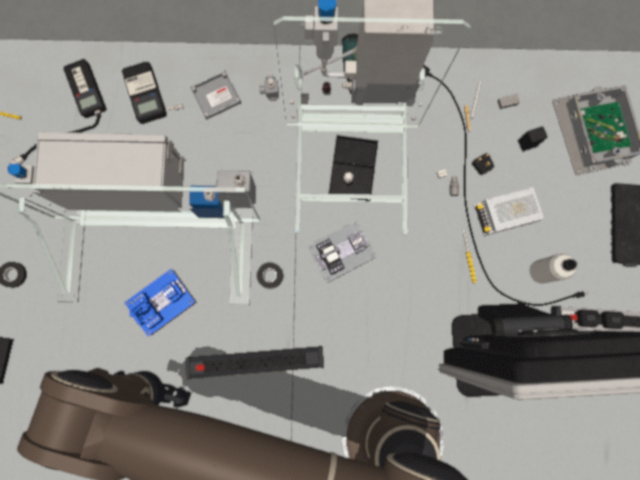

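View pics/scene0.png

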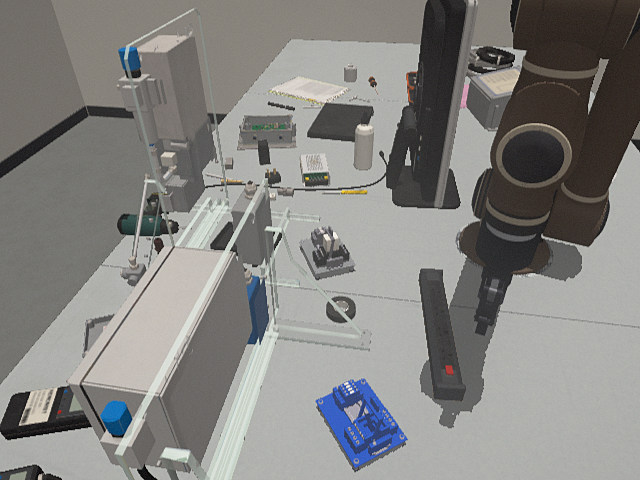

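The top view shows two panels of the same shape: grey at about (342,250) and blue at (160,302). The scene view shows the same pair, grey at (328,250) and blue at (362,422). The grey one is the one meant, so I'll confirm it in an enlarged crop.

```bash
python3 - <<'E'
from h import *
t=cv2.imread("pics/top0.png")[210:290,290:390]; s=cv2.imread("pics/scene0.png")[215:285,285:365]
a=cv2.resize(t,None,fx=5,fy=5,interpolation=cv2.INTER_CUBIC); b=cv2.resize(s,(457,400),interpolation=cv2.INTER_CUBIC)
o=np.hstack([a,b]); o=cv2.resize(o,None,fx=.83,fy=.83); cv2.imwrite("pics/crop.png",o)
d=np.load("top0.npy"); P=cloud("top",d)
sel=P[210:290,290:390].reshape(-1,3)
print(ray("top",342,250,.023))
h=sel[:,2]; print(np.histogram(h,bins=np.arange(-.01,.14,.01)))
# plate pixels
im=cv2.imread("pics/top0.png")
m=((P[...,2]>.015)&(P[...,2]<.14)); m[:210]=0;m[290:]=0;m[:,:295]=0;m[:,390:]=0
m=m.astype(np.uint8); n,l,st,_=cv2.connectedComponentsWithStats(m); k=1+np.argmax(st[1:,4]); print(st[k])
mk=l==k; xy=P[mk]; r=cv2.minAreaRect((xy[:,:2]*1000).astype(np.float32)); print(r, cv2.boxPoints(r))
for lo,hi in((.015,.03),(.055,.068),(.08,.105),(.105,.13)):
    q=P[mk&(P[...,2]>lo)&(P[...,2]<hi)]; print(lo,len(q),q.mean(0) if len(q) else 0)
E
```

```text
[0.45211969 0.12711136 0.023     ]
(array([2071, 3488,  179, 1217,  128,  213,  291,  176,   11,    6,   92,
         74,    9,   18,    0]), array([-0.01,  0.  ,  0.01,  0.02,  0.03,  0.04,  0.05,  0.06,  0.07,
        0.08,  0.09,  0.1 ,  0.11,  0.12,  0.13,  0.14]))
[ 308  220   68   62 2301]
((451.3739318847656, 128.71788024902344), (104.10269165039062, 140.80348205566406), 28.506895065307617) [[372.03305  165.74184 ]
 [439.23355   42.009407]
 [530.71484   91.693924]
 [463.5143   215.42636 ]]
0.015 1283 [0.45221087 0.12266966 0.02421678]
0.055 257 [0.44951967 0.12769486 0.06138874]
0.08 143 [0.43345841 0.15867649 0.09820651]
0.105 56 [0.43508377 0.16027838 0.11358506]
```

View pics/crop.png

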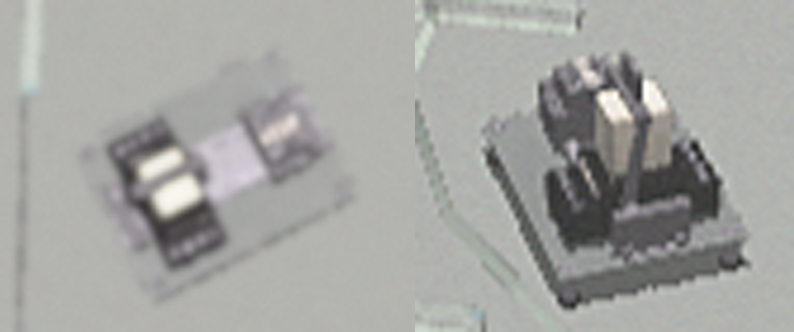

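The crop confirms it: a grey steel plate carrying the black socket and the relay (top crop about (165,182)). The clip bar crosses the relay and the terminals sit at the other end. Next I'll refine the pose and the clip angle, and check the clearance around the panel.

```bash
python3 - <<'E'
from h import *
c=np.array([.4514,.1287]); 
for n in("top","scene"):
    d=np.load(n+"0.npy"); P=cloud(n,d)
    # plate fit from this view
    near=np.linalg.norm(P[...,:2]-c,axis=-1)<.1
    q=P[near&(P[...,2]>.017)&(P[...,2]<.03)]; r=cv2.minAreaRect((q[:,:2]*1000).astype(np.float32)); print(n,"plate",r,q[:,2].mean())
    psi=np.radians(28.5); A=np.array([[np.cos(psi),np.sin(psi)],[-np.sin(psi),np.cos(psi)]])
    L=P.copy(); L[...,:2]=(P[...,:2]-c)@A.T*1000; L[...,2]*=1000
    for lo,hi in((56,66),(92,100),(100,107),(107,114),(114,125)):
        m=near&(L[...,2]>lo)&(L[...,2]<hi)
        if lo>90: m&=L[...,1]>0
        w=L[m]
        if len(w): print(lo,len(w),"med",np.median(w,0).round(1),"p5",np.percentile(w,5,0).round(1),"p95",np.percentile(w,95,0).round(1))
    if n=="top": print(A)
P=np.concatenate([cloud(n,np.load(n+"0.npy")).reshape(-1,3) for n in("top","scene")])
xs=np.arange(.15,.86,.05); ys=np.arange(.6,-.26,-.05)
print("cols y",ys.round(2))
for x in xs[::-1]:
    print(round(x,2),*[f"{(100*P[(abs(P[:,0]-x)<.025)&(abs(P[:,1]-y)<.025)][:,2]).max(initial=0):4.0f}" for y in ys])
E
```

```text
top plate ((451.3739318847656, 128.71788024902344), (104.10269165039062, 140.80348205566406), 28.506895065307617) 0.024279025622705265
56 204 med [-5.6 17.1 61.3] p5 [-24.2 -50.   56.4] p95 [22.1 52.7 65.4]
92 89 med [-4.5 34.7 97.9] p5 [-16.2  22.   93.3] p95 [14.7 47.4 99.8]
100 60 med [  1.4  35.7 102.9] p5 [-12.6  15.5 100.3] p95 [ 13.1  53.7 106.5]
107 18 med [  3.   31.8 108.5] p5 [ -2.4  13.8 107.3] p95 [  5.8  55.1 112.3]
114 20 med [ -0.   36.1 121.4] p5 [ -2.3  25.3 117.6] p95 [  2.4  43.3 124.2]
[[ 0.87881711  0.47715876]
 [-0.47715876  0.87881711]]
scene plate ((452.5135192871094, 126.969970703125), (104.812744140625, 142.21372985839844), 28.74741554260254) 0.025963487775482845
56 163 med [ 9.7 41.5 61.6] p5 [-21.9 -44.7  57. ] p95 [23.9 52.3 65.6]
92 67 med [ 5.4 39.2 97.6] p5 [-14.4  12.2  93.1] p95 [16.7 53.6 99.8]
100 51 med [  7.1  37.  101.7] p5 [-12.4  15.7 100.2] p95 [ 15.3  54.6 106.5]
107 41 med [  3.3  35.9 108.4] p5 [ -0.8  11.2 107.1] p95 [  7.2  51.1 112.3]
114 18 med [  1.9  33.6 121.3] p5 [ -0.7  24.4 115.6] p95 [  3.   42.1 124.1]
cols y [ 0.6   0.55  0.5
[... 811 characters left out ...]
  7    5    1    2    1    1    2    4
0.45    1    1    1    1   21   19    1    1   11   13    7    6    1    1    1    1    2    1
0.4    3    3    1    1   14   14    3    2   11   11    5    3    1    1    1    1    2    1
0.35    6    7    5    1    8    7    3    1    1    3    1    1    1    1    1    1    1    5
0.3   12    7    3    1    2    2    1    1    1    1    1    1    1    1    1    2   24   24
0.25    6    5    1    1    1    1    1    1  144    1    1    1    1    1    1   52   54   55
0.2    1   72   73   73    5    5    5    5    5    5    1    1    1    1   56   56   57   57
0.15   33   72   73   73   72   72   71   70    5    5    1    1    1    1   56   57   57   56
```

Call:
servo_tool(rows=[[0,[24,-32,0],[0,0,0.077]],[0,[48,-65,0],[0,0,0.155]],[0,[72,-97,0],[0,0,0.232]],[0,[96,-130,0],[0,0,0.31]],[0,[120,-162,0],[0,0,0.387]],[0,[144,-195,0],[0,0,0.464]],[0,[168,-227,0],[0,0,0.542]],[0,[192,-260,0],[0,0,0.619]],[0,[216,-292,0],[0,0,0.697]],[0,[240,-325,0],[0,0,0.774]]], newtons=40)

```text
time_s: 0.93
eef_pos: [0.383, 0.1784, 0.2422]
eef_rot: [-0.249, 0.969, 0.0, 0.0]
wrist_force: [0.3, 1.1, -0.9]
width: 0.0002
gripper_force: 0.0
```

Call:
servo_tool(rows=[[0,[9,-12,-8],[0,0,0]],[0,[18,-24,-16],[0,0,0]],[0,[27,-36,-24],[0,0,0]],[0,[27,-36,-24],[0,0,0]],[0,[27,-36,-24],[0,0,0]],[0,[27,-36,-24],[0,0,0]],[0,[27,-36,-24],[0,0,0]],[0,[27,-36,-24],[0,0,0]],[0,[27,-36,-24],[0,0,0]],[0,[27,-36,-24],[0,0,0]]])

```text
time_s: 1.77
eef_pos: [0.4093, 0.1447, 0.2186]
eef_rot: [-0.247, 0.969, 0.0, 0.0]
wrist_force: [0.1, 0.3, 0.1]
width: 0.0001
gripper_force: 0.0
```

```bash
python3 - <<'E'
from h import *
s=state(); print(s["eef_pos"],s["qpos"].round(2),(R.from_quat(s["eef_rot"]).as_matrix()).round(3))
d0=eyes.calibration("wrist")
p,d=eyes.grab_frame("wrist"); cv2.imwrite("pics/w1.png",p); P=cloud("wrist",d)
print(d0)
psi=np.radians(28.6); ex=np.array([np.cos(psi),np.sin(psi)]); ey=np.array([-ex[1],ex[0]]); rc=np.array([.4354,.1581])
q=P[...,:2]-rc; L=np.stack([q@ex,q@ey,P[...,2]],-1)*1000
near=(abs(L[...,0])<45)&(abs(L[...,1])<35)&(d>0)
for lo,hi in((94,101),(101,108),(108,116),(116,125)):
    w=L[near&(L[...,2]>lo)&(L[...,2]<hi)]
    if len(w): print(lo,len(w),*[np.percentile(w,k,0).round(1) for k in(2,50,98)])
E
```

```text
[0.40931269 0.14474682 0.21857563] [ 0.34 -0.04 -0.27  1.35  0.   -0.16] [[-0.877 -0.48   0.   ]
 [-0.48   0.877  0.   ]
 [-0.    -0.    -1.   ]]
{'camera_matrix': array([[339.43282169,   0.        , 318.57907962],
       [  0.        , 339.43282169, 243.55368121],
       [  0.        ,   0.        ,   1.        ]]), 'position': array([0.33738175, 0.10538445, 0.34922615]), 'orientation': array([0.50360808, 0.84894034, 0.13792046, 0.08159131])}
94 765 [-17.6 -13.4  94.4] [-8.8 -0.5 96.4] [ 14.2  13.2 100.2]
101 425 [ -3.4 -22.5 101.2] [ -1.8  -0.5 103.9] [  4.4  22.3 107.3]
108 128 [ -3.6 -10.5 108.2] [ -3.    0.3 112.8] [ -1.9  10.2 115.7]
116 208 [ -3.3 -10.9 116.3] [ -1.7  -0.5 119.7] [  1.   10.  121.5]
```

View pics/w1.png

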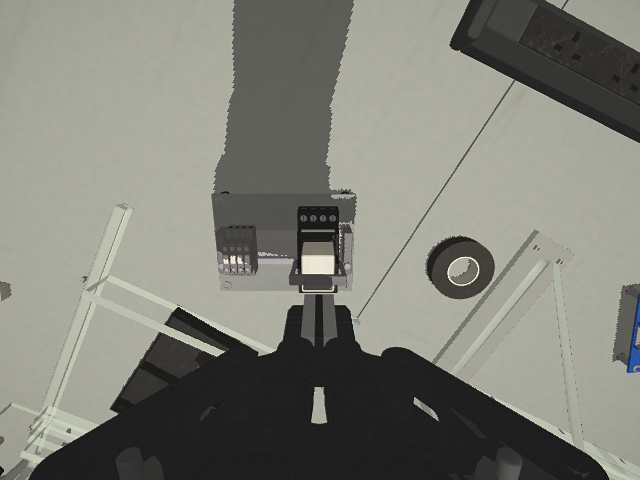

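Wrist view: the relay is at (318,255), the clip bar at (318,280) and the closed fingers at (318,320), lined up with the tab. The tab's -x face measures -3.5 mm from the relay centre, so the clip is practically shut. Now I'll go down behind the tab and start pushing.

Call:
servo_tool(rows=[[0,[0,0,-20],[0,0,0]],[0,[0,0,-40],[0,0,0]],[0,[0,0,-60],[0,0,0]],[0,[0,0,-80],[0,0,0]],[0,[0,0,-96],[0,0,0]],[0,[0,0,-96],[0,0,0]],[0,[6,3,-96],[0,0,0]],[0,[12,7,-96],[0,0,0]],[0,[19,10,-96],[0,0,0]],[0,[26,14,-96],[0,0,0]]])

```text
time_s: 2.65
eef_pos: [0.437, 0.159, 0.1236]
eef_rot: [-0.247, 0.969, 0.0, 0.001]
wrist_force: [-0.2, -0.2, 1.7]
width: 0.0001
gripper_force: 0.5
```

Call:
servo_tool(rows=[[0,[8,4,0],[0,0,0]],[0,[13,7,-2],[0,0,0]],[0,[18,10,-4],[0,0,0]],[0,[23,13,-7],[0,0,0]],[0,[28,15,-10],[0,0,0]],[0,[33,18,-13],[0,0,0]],[0,[37,20,-17],[0,0,0]],[0,[41,22,-22],[0,0,0]],[0,[44,24,-27],[0,0,0]],[0,[46,25,-32],[0,0,0]]])

```text
time_s: 3.48
eef_pos: [0.4821, 0.1836, 0.0898]
eef_rot: [-0.247, 0.969, -0.0, 0.0]
wrist_force: [0.7, -0.1, 1.5]
width: 0.0
gripper_force: 0.5
```

Call:
servo_tool(rows=[[0,[3,2,-5],[0,0,0]],[0,[5,3,-10],[0,0,0]],[0,[7,4,-14],[0,0,0]],[0,[8,5,-17],[0,0,0]],[0,[9,5,-19],[0,0,0]],[0,[10,5,-20],[0,0,0]],[0,[10,5,-21],[0,0,0]],[0,[10,5,-22],[0,0,0]],[0,[10,5,-22],[0,0,0]],[0,[10,5,-22],[0,0,0]]])

```text
time_s: 4.32
eef_pos: [0.4915, 0.1883, 0.0684]
eef_rot: [-0.247, 0.969, -0.0, 0.0]
wrist_force: [-0.1, -0.6, 0.0]
width: 0.0002
gripper_force: 0.0
```

Call:
servo_tool(rows=[[0,[0,0,-1],[0,0,0]],[0,[0,0,-2],[0,0,0]],[0,[0,0,-3],[0,0,0]],[0,[0,0,-3],[0,0,0]],[0,[0,0,-3],[0,0,0]],[0,[0,0,-3],[0,0,0]],[0,[0,0,-3],[0,0,0]],[0,[0,0,-3],[0,0,0]],[0,[0,0,-3],[0,0,0]],[0,[0,0,-3],[0,0,0]]])

```text
time_s: 5.15
eef_pos: [0.4918, 0.1884, 0.0665]
eef_rot: [-0.247, 0.969, 0.0, 0.001]
wrist_force: [-3.5, -1.4, 8.6]
width: -0.0001
gripper_force: 4.5
```

Call:
servo_tool(rows=[[0,[0,0,20],[0,0,0]],[0,[0,0,45],[0,0,0]],[0,[0,0,75],[0,0,0]],[0,[0,0,105],[0,0,0]],[0.5,[-14,-8,125],[0,0,0]],[1,[-28,-15,135],[0,0,0]],[1,[-42,-23,135],[0,0,0]],[1,[-56,-30,135],[0,0,0]],[1,[-56,-30,135],[0,0,0]],[1,[-56,-30,135],[0,0,0]]])

```text
time_s: 5.98
eef_pos: [0.4353, 0.1582, 0.2005]
eef_rot: [-0.247, 0.969, 0.0, 0.0]
wrist_force: [0.5, 0.9, 0.0]
width: 0.0725
gripper_force: 0.0
```

```bash
python3 - <<'E'
from h import *
s=state(); print(s["eef_pos"],s["width"],s["wrist_force"])
p,d=eyes.grab_frame("wrist"); cv2.imwrite("pics/w2.png",p); P=cloud("wrist",d)
psi=np.radians(28.6); ex=np.array([np.cos(psi),np.sin(psi)]); ey=np.array([-ex[1],ex[0]]); rc=np.array([.4354,.1581])
def loc(P): q=P[...,:2]-rc; return np.stack([q@ex,q@ey,P[...,2]],-1)*1000
L=loc(P); near=(abs(L[...,0])<45)&(abs(L[...,1])<35)&(d>0)
w=L[near&(L[...,2]>93)&(L[...,2]<102)]; print(len(w),*[np.percentile(w,k,0).round(1) for k in(2,50,98)])
print("tcp",loc(s["eef_pos"]))
for n in("top","scene"):
    p2,d2=eyes.grab_frame(n); Q=loc(cloud(n,d2)); m=(Q[...,0]>45)&(Q[...,0]<95)&(abs(Q[...,1])<26)&(Q[...,2]>30)&(Q[...,2]<110)&(d2>0)
    w=Q[m]; print(n,len(w),*[np.percentile(w,k,0).round(1) for k in(2,50,98)] if len(w) else "")
E
```

```text
[0.43531393 0.1582026  0.2005384 ] 0.07248239433971684 [0.5184181  0.86935907 0.02538572]
1545 [-17.  -12.9  94.4] [-2.1 -0.3 96.3] [14.3 12.7 97.7]
tcp [-2.64519944e-02  1.31279927e-01  2.00538403e+02]
top 14 [48.  17.5 46.2] [59.4 22.  56.8] [64.5 24.  59.9]
scene 112 [ 46.  -23.7  50.7] [64.2  1.4 56.8] [80.9 22.7 60.4]
```

View pics/w2.png

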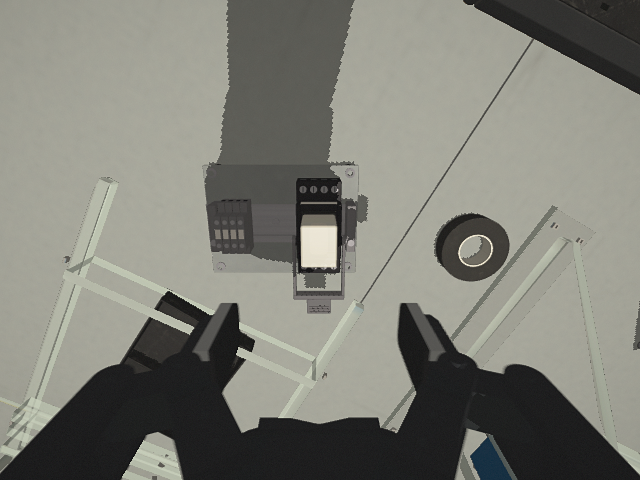

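The wrist view shows the clip lying open beyond the relay, its bar at (318,295) and its tab at (318,308). The relay (318,240) is clear and centred between the jaws, so I'll go down and grip it.

Call:
servo_tool(rows=[[1,[0,0,-20],[0,0,0]],[1,[0,0,-40],[0,0,0]],[1,[0,0,-60],[0,0,0]],[1,[0,0,-80],[0,0,0]],[1,[0,0,-95],[0,0,0]],[1,[0,0,-107],[0,0,0]],[1,[0,0,-116],[0,0,0]],[1,[0,0,-124],[0,0,0]],[1,[0,0,-124],[0,0,0]],[1,[0,0,-124],[0,0,0]]])

```text
time_s: 6.97
eef_pos: [0.4356, 0.1584, 0.0762]
eef_rot: [-0.247, 0.969, -0.0, -0.0]
wrist_force: [-0.8, -0.3, 0.5]
width: 0.0853
gripper_force: 0.0
```

Call:
servo_tool(rows=[[0.6,[0,0,0],[0,0,0]],[0.45,[0,0,0],[0,0,0]],[0.3,[0,0,0],[0,0,0]],[0.2,[0,0,0],[0,0,0]],[0.2,[0,0,0],[0,0,0]],[0.2,[0,0,0],[0,0,0]],[0.2,[0,0,0],[0,0,0]],[0.2,[0,0,0],[0,0,0]],[0.2,[0,0,0],[0,0,0]],[0.2,[0,0,0],[0,0,0]]], newtons=40)

```text
time_s: 7.8
eef_pos: [0.4358, 0.1584, 0.0768]
eef_rot: [-0.247, 0.969, 0.0, 0.0]
wrist_force: [-0.4, -0.6, 5.4]
width: 0.0279
gripper_force: 40.1
```

Gripped at 28 mm with 40 N. Now I'll draw it straight up, slowly.

Call:
servo_tool(rows=[[0,[0,0,0],[0,0,0]],[0,[0,0,2],[0,0,0]],[0,[0,0,4],[0,0,0]],[0,[0,0,7],[0,0,0]],[0,[0,0,10],[0,0,0]],[0,[0,0,13],[0,0,0]],[0,[0,0,16],[0,0,0]],[0,[0,0,20],[0,0,0]],[0,[0,0,25],[0,0,0]],[0,[0,0,30],[0,0,0]]], newtons=50)

```text
time_s: 8.63
eef_pos: [0.4355, 0.1583, 0.1068]
eef_rot: [-0.247, 0.969, -0.0, 0.0]
wrist_force: [-0.5, -0.2, -0.4]
width: 0.0273
gripper_force: 49.2
```

Call:
servo_tool(rows=[[0,[0,0,15],[0,0,0]],[0,[0,0,35],[0,0,0]],[0,[0,0,60],[0,0,0]],[0,[0,0,90],[0,0,0]],[0,[0,0,120],[0,0,0]],[0,[0,0,150],[0,0,0]],[0,[10,4,180],[0,0,0]],[0,[20,8,210],[0,0,0]],[0,[30,11,235],[0,0,0]],[0,[40,15,250],[0,0,0]]])

```text
time_s: 9.47
eef_pos: [0.476, 0.1734, 0.36]
eef_rot: [-0.247, 0.969, 0.0, 0.002]
wrist_force: [-0.7, -0.2, -1.0]
width: 0.0272
gripper_force: 49.2
```

```bash
python3 - <<'E'
from h import *
s=state(); print(s["eef_pos"],s["width"],s["wrist_force"],s["qpos"].round(2))
p,d=eyes.grab_frame("scene"); cv2.imwrite("pics/s2.png",p)
E
```

```text
[0.47598823 0.17342583 0.35998053] 0.02716761854344777 [-0.73424313 -0.21671032 -0.99051605] [ 0.35  0.12  0.21  1.66 -0.   -0.15]
```

View pics/s2.png

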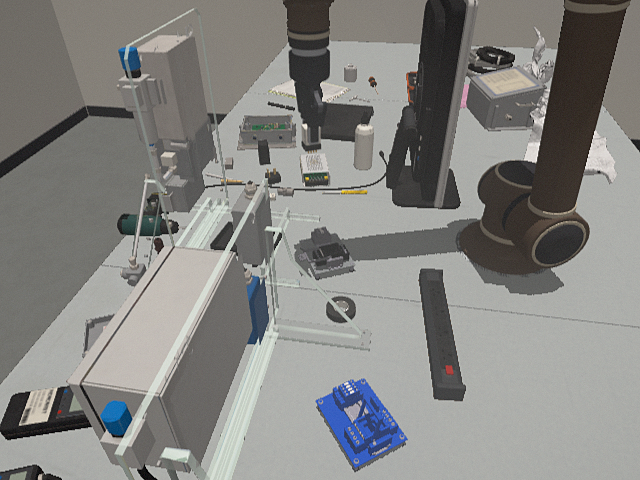

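The relay is in the gripper at (311,130), and the socket at (325,250) is empty with the clip open. Now I'll tip the tool outward through 90°.

Call:
servo_tool(rows=[[0,[0,0,0],[0.034,-0.094,0]],[0,[0,0,0],[0.069,-0.188,0]],[0,[0,0,0],[0.103,-0.282,0]],[0,[0,0,0],[0.137,-0.376,0]],[0,[0,0,0],[0.171,-0.47,0]],[0,[0,0,0],[0.206,-0.563,0]],[0,[0,0,0],[0.24,-0.657,0]],[0,[0,0,0],[0.274,-0.751,0]],[0,[0,0,0],[0.309,-0.845,0]],[0,[0,0,0],[0.343,-0.939,0]]])

```text
time_s: 10.35
eef_pos: [0.4745, 0.1729, 0.3562]
eef_rot: [-0.216, 0.849, 0.048, 0.479]
wrist_force: [0.5, 0.5, -0.7]
width: 0.0272
gripper_force: 49.3
```

Call:
servo_tool(rows=[[0,[0,0,0],[0.034,-0.094,0]],[0,[0,0,0],[0.069,-0.188,0]],[0,[0,0,0],[0.103,-0.282,0]],[0,[0,0,0],[0.137,-0.376,0]],[0,[0,0,0],[0.171,-0.47,0]],[0,[0,0,0],[0.196,-0.536,0]],[0,[0,0,0],[0.196,-0.536,0]],[0,[0,0,0],[0.196,-0.536,0]],[0,[0,0,0],[0.196,-0.536,0]],[0,[0,0,0],[0.196,-0.536,0]]])

```text
time_s: 11.18
eef_pos: [0.4793, 0.1747, 0.3673]
eef_rot: [-0.176, 0.692, 0.07, 0.696]
wrist_force: [0.0, 0.5, -0.7]
width: 0.0273
gripper_force: 49.3
```

```bash
python3 - <<'E'
from h import *
s=state(); print(s["eef_pos"],s["width"],s["wrist_force"],s["qpos"].round(2),s["qvel"].round(3),R.from_quat(s["eef_rot"]).as_matrix().round(3))
p,d=eyes.grab_frame("scene"); a=cv2.resize(p[60:270,230:400],(486,600),interpolation=cv2.INTER_CUBIC); cv2.imwrite("pics/s3.png",a)
E
```

```text
[0.47931221 0.17469476 0.36727288] 0.027264248688548175 [ 0.03779841  0.54878879 -0.74125782] [ 0.35 -0.72 -1.27 -0.53  0.   -0.15] [-0.001  0.     0.    -0.023  0.     0.001] [[ 0.032 -0.342  0.939]
 [-0.146  0.928  0.343]
 [-0.989 -0.148 -0.021]]
```

View pics/s3.png

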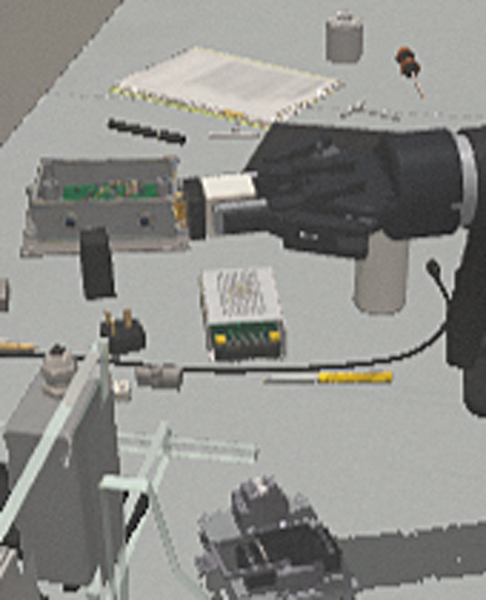

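The relay is now on its side, blades towards (190,215), but joint 3 sits at its limit. I'll move outward to get clear of it and let it settle.

Call:
servo_tool(rows=[[0,[8,3,0],[0,0,0]],[0,[17,6,0],[0,0,0]],[0,[27,10,0],[0,0,0]],[0,[37,13,0],[0,0,0]],[0,[47,17,0],[0,0,0]],[0,[57,21,0],[0,0,0]],[0,[66,24,0],[0,0,0]],[0,[66,24,0],[0,0,0]],[0,[66,24,0],[0,0,0]],[0,[66,24,0],[0,0,0]]])

```text
time_s: 12.07
eef_pos: [0.5452, 0.1986, 0.3683]
eef_rot: [-0.176, 0.691, 0.07, 0.697]
wrist_force: [-0.5, -0.1, -0.7]
width: 0.0272
gripper_force: 49.3
```

Call:
servo_tool(rows=[[0,[0,0,0],[0,0,0]],[0,[0,0,0],[0,0,0]],[0,[0,0,0],[0,0,0]],[0,[0,0,0],[0,0,0]],[0,[0,0,0],[0,0,0]],[0,[0,0,0],[0,0,0]],[0,[0,0,0],[0,0,0]],[0,[0,0,0],[0,0,0]],[0,[0,0,0],[0,0,0]],[0,[0,0,0],[0,0,0]]])

```text
time_s: 12.9
eef_pos: [0.5457, 0.1988, 0.3695]
eef_rot: [-0.176, 0.691, 0.071, 0.698]
wrist_force: [-0.6, -1.0, -0.6]
width: 0.0271
gripper_force: 49.3
```

```bash
python3 - <<'E'
from h import *
s=state(); print(s["eef_pos"],s["width"],s["gripper_force"],s["wrist_force"],s["qpos"].round(3),s["qvel"].round(3),R.from_quat(s["eef_rot"]).as_matrix().round(3))
p,d=eyes.grab_frame("scene"); a=cv2.resize(p[60:270,230:400],(486,600),interpolation=cv2.INTER_CUBIC); cv2.imwrite("pics/s4.png",a)
E
```

```text
[0.54570589 0.1988374  0.36952657] 0.027066458508829862 49.34704542160034 [-0.60752345 -0.95717435 -0.56248034] [ 0.349 -0.474 -1.198 -0.708  0.002 -0.149] [ 0.    -0.    -0.001  0.001  0.001 -0.001] [[ 0.036 -0.342  0.939]
 [-0.145  0.928  0.343]
 [-0.989 -0.148 -0.016]]
```

View pics/s4.png

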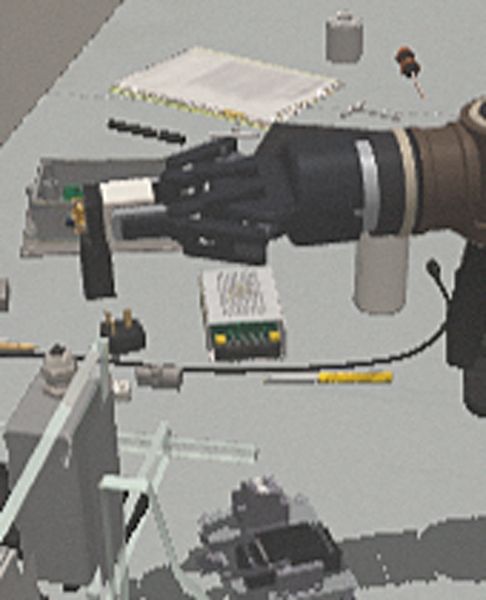

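The relay is held on its side, with its blades at about (80,215) in the crop pointing sideways. The arm is still, off its joint limit, and at z = 0.37 m. Handing in.

```bash
python3 -c "
from h import *
print(workorder.job_done(), state()['time_s'])"
```

```text
the job is handed in; nothing more can be done
the job is handed in; nothing more can be done
```

The clip is swung fully back, and the relay is out of its socket, held still on its side about 37 cm above the bench with its blades pointing sideways; the job is handed in at about 13 s of the 58 s allowed, and no verdict was shown.

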